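# Point out the stray tube and its empty rack hole

## Robot

A 6-joint arm with a two-finger parallel gripper is mounted at the origin on a cart in front of the work surface, level with it; the furniture and walls round the work are solid. World frame = base frame: x ahead of the robot, y to its left, z up, the work surface at z = 0. Lengths are in m, angles in rad, forces in N, time in s.
With the tool pointing down it reaches from about 0.325 to 0.925 m from the base axis. Payload 3.1 kg.
Tool frame: the origin (TCP) lies between the finger pads; the fingertips stand 25 mm ahead of it and the grasp point (between the pads) lies 6 mm ahead of it; x points along the fingers, z is the direction in which the jaws open and shut, and the axes are right-handed (so a half turn about x gives the same grasp; the last joint's range is limited). The gripper opens to 85 mm and grips with 20 to 120 N. Pads are 22 mm wide; open, the fingers measure 114 mm over their backs; the gripper's body (76 mm by 85 mm) begins 54 mm behind the grasp point. The pads swing forward as they close: fully open they stand 13 mm farther back than shut.
Start: joints at [-1.403, 0.217, 1.613, -0, 1.311, -0.112], TCP at [0.173, -0.601, 0.256] pointing down, gripper open.
Joint ranges: [-2.75, 2.75], [-0.78, 2.1], [0.31, 2.55], [-1.13, 4.27], [0.13, 2.63], [-2.58, 2.58]. Speed limits (rad/s): [2.79, 2.79, 3.14, 3.14, 3.14, 3.14].

## Interface

Orientations are given as [roll, pitch, yaw] about the fixed x, y, z axes, in that order (R = Rz(yaw) Ry(pitch) Rx(roll)).
In Python, from workcell import sensors, imaging, ticket gives the robot as it stands.
- The arm moves only by the shell command python3 -m jog 'ROWS' [OPENING] [FORCE]. ROWS is JSON, a list of rows, each an object with "offset": the shift along the world's x, y, z in m, a list of three; "spin": the turn about the world's z in degrees. A call has 1 to 10 rows; each row shifts and turns the commanded pose from where the row before left it; what a row does not reach is not made up. A row lasts 1/12 s, in which the tool goes at most 41.7 mm and 7.16 degrees, less where a joint would pass 70% of its speed; a pose out of reach is approached as far as the arm can. A call with a gripper value outside its range is refused whole. OPENING is the opening, from 0 (shut) to 1 (fully open), set as the call begins (- or left out, the last holds). The fingers move at their own pace and stop on an object; FORCE is the grip in N (left out, the last holds). Time passes only in rows, so rows that do not move let the fingers close. It gives the time, the measured TCP pose, the force and the opening at its end, in the units of the state.
- sensors.read_state(): the state, without advancing time (a new reading comes with each control period).
- imaging.snapshot(name): name is "scene" or "top"; returns a dict with "img" (400x640x3 uint8, red, green, blue), "mtx" (3x3 intrinsics, pixels), "world_to_cam" (4x4, takes a point from world to camera coordinates). Camera axes: x right, y down, z forward; pixel columns grow to the right and rows downward; lengths in m; the calibration is good to about 2 mm. A picture is of the moment at which its call begins. There is no depth.
- ticket.sign_off(): hands the job in, once; it reports no verdict.
The state is a dict: "clock": time; "q": joint angles; "qvel": joint speeds; "tau": joint torques, N m; "tcp_pos": TCP position; "orientation": TCP orientation; "wrist_force": force on the tool from outside, world axes, zero at the start; "ft_torque": the same for the moment, N m; "opening": finger opening in m.
Only numpy, scipy, OpenCV 4.12 (cv2) and the standard library are available. Lean on these libraries where they do the work, as an engineer would, in place of code of your own. Each camera call takes 0.05 s, during which the arm holds its last target.

## Task

Show a colleague which sample tube was left out and where it belongs: point with the fingertips straight above the middle of the tube lying on the worktop, about 2 cm over it, for two seconds, then straight above the one empty hole of the tube rack, about 2 cm over the level of the tube caps, for two seconds. Only point: touch nothing and pick nothing up. Finish with the fingertips raised at least 10 cm above the caps.

Things in the scene. Friction and masses are not known exactly. Their poses are not given: they have to be found in the camera images.
- stray_middle (a point): Middle of the stray sample tube: a capped tube, 99 mm long and 16 mm thick, lying flat on the worktop (z = 0) to the left of the rack; this point is half-way along it and 8 mm above the worktop. Its y axis runs along the tube. A pen, 135 mm long and 16 mm thick, lies beside it about 45 mm away; it is not the tube.
- empty_hole (a point): Centre of the mouth of the one empty hole of the tube rack, 48 mm above the worktop, level with the rack's top. The holes are 15 mm wide, 2 side by side and 6 along the rack, about 21 mm apart. Each of the other 11 holes holds an upright capped tube whose cap, 16 mm wide, ends 106 mm above the worktop, so 58 mm higher than this point; the tubes stand loosely and lean a little.
- rack_top (a point): Centre of the top of the white wire tube rack, 48 mm above the worktop. The rack is 55 mm wide (its x axis), 137 mm long (its y axis) and 49 mm high, and stands loose on the worktop; its 12 holes lie at x = -10.5 and +10.5 mm and at y = -51, -31, -10, +10, +31 and +51 mm from this point. Nothing else within 10 cm of the rack or the stray tube is higher than the caps (106 mm).
Not all that is in view belongs to the job. What is shaped like the part that bears stray_middle but pink or turquoise is not meant.

How it is judged:
By the outcome, as a careful person would: the job done as asked, in the order asked, and still so for the second after the job is handed in, with the robot touching nothing.
It also fails if it takes over 43 s, if anything falls off the work surface, if the arm or the gripper's body presses on something with over 40 N, if the wrist force passes 120 N, or if a joint passes its speed limit or range.

## Working session

There is one attempt and no reset: what is moved stays moved. The work goes in short steps, Python scripts to look and compute and a shell command to move; the robot and the scene stay as the last step left them, time stands still between calls to the robot, and variables do not carry over. Pictures are saved under pics/ and viewed, and the job is handed in when it is done.

```bash
mkdir -p pics
python3 - <<'E'
from workcell import sensors, imaging
import cv2,pickle
s=sensors.read_state(); print({k:s[k] for k in('clock','tcp_pos','orientation','opening')})
for n in('scene','top'):
    d=imaging.snapshot(n); pickle.dump(d,open(f'{n}.pkl','wb'))
    cv2.imwrite(f'pics/{n}0.png',d['img'][:,:,::-1])
E
```

```text
{'clock': 0.0, 'tcp_pos': array([ 0.17246654, -0.59993836,  0.25492335]), 'orientation': array([3.04001813, 1.56834909, 1.74900617]), 'opening': 0.08512680219012447}
```

View pics/scene0.png

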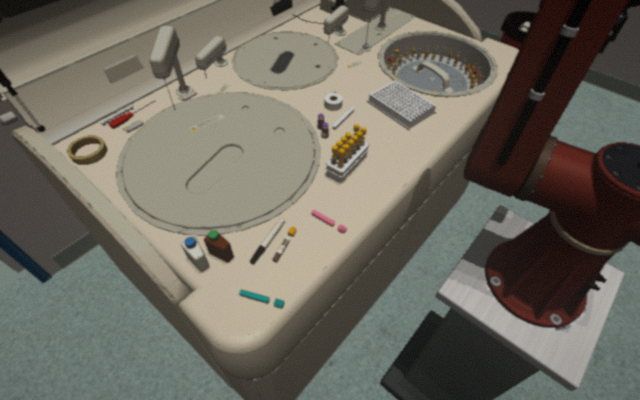

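View pics/top0.png

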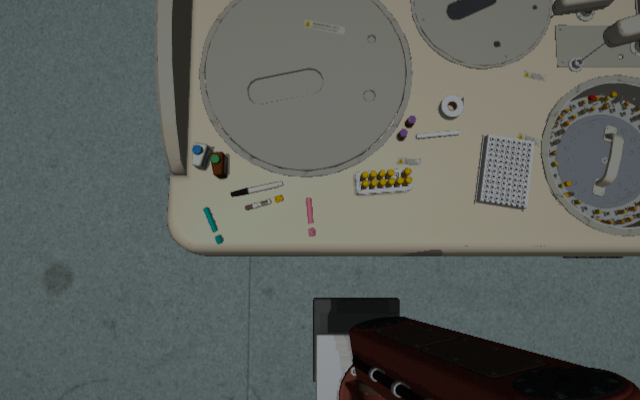

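The candidates in the top view are a white tube with an orange cap (264,203), a pen with a black end (257,188), a pink tube (310,216) and a turquoise tube (213,225). The orange-capped one fits: it matches the tubes in the rack and lies beside the pen. I'll confirm this and look at the rack in enlarged crops.

Run:
```python
import cv2,pickle,numpy as np
def crop(n,x0,y0,w,h,k,o):
    im=pickle.load(open(n+'.pkl','rb'))['img'][y0:y0+h,x0:x0+w,::-1]
    return cv2.imwrite(o,cv2.resize(im,None,fx=k,fy=k,interpolation=cv2.INTER_CUBIC))
crop('top',225,175,66,45,12,'pics/t_stray.png')
crop('top',350,160,66,40,12,'pics/t_rack.png')
crop('scene',315,115,60,70,8,'pics/s_rack.png')
crop('scene',240,215,66,50,12,'pics/s_stray.png')
for n in('top','scene'):
    d=pickle.load(open(n+'.pkl','rb'));print(d['mtx'],d['world_to_cam'])
```

```text
[[440.28061423   0.         321.29459606]
 [  0.         440.28061423 208.02190252]
 [  0.           0.           1.        ]] [[ 0.00131047 -0.99999493  0.00290365  0.14531858]
 [-0.9944611  -0.00160837 -0.10509301  0.46476233]
 [ 0.10509715 -0.00274984 -0.99445816  1.08325325]
 [ 0.          0.          0.          1.        ]]
[[385.92962324   0.         319.1270835 ]
 [  0.         385.92962324 199.55692876]
 [  0.           0.           1.        ]] [[-0.75887794 -0.65115441  0.01010923  0.47316868]
 [-0.51112731  0.58592265 -0.628843    0.180795  ]
 [ 0.40355067 -0.48238218 -0.77746658  0.85408323]
 [ 0.          0.          0.          1.        ]]
```

View pics/t_stray.png

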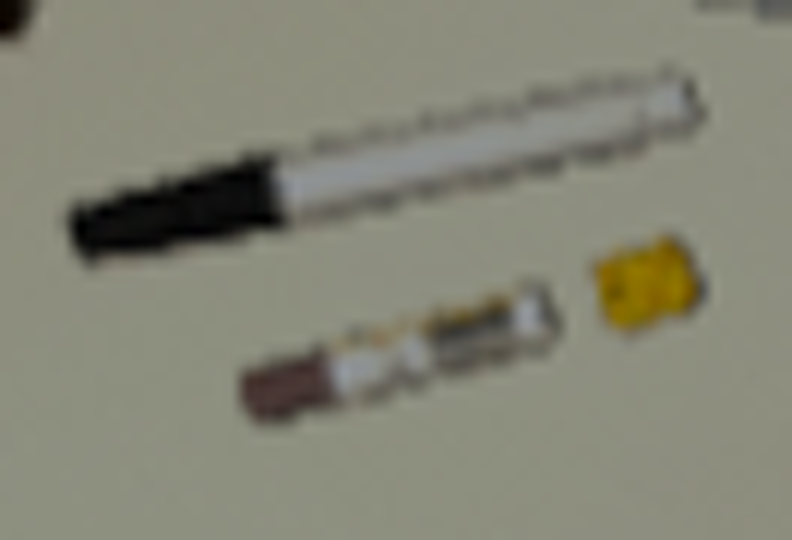

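View pics/t_rack.png

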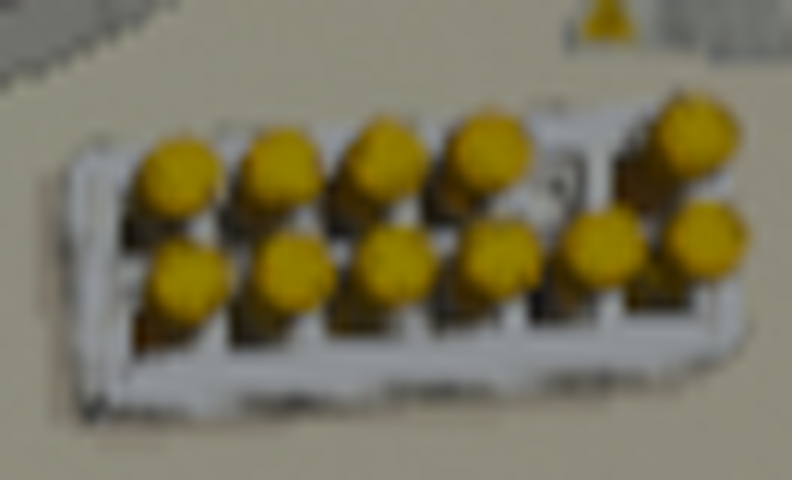

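View pics/s_rack.png

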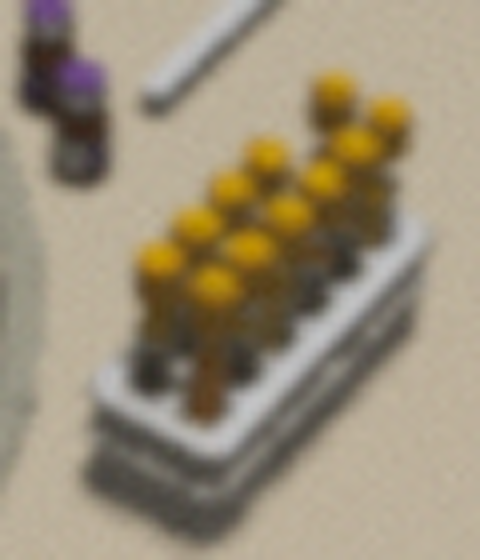

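View pics/s_stray.png

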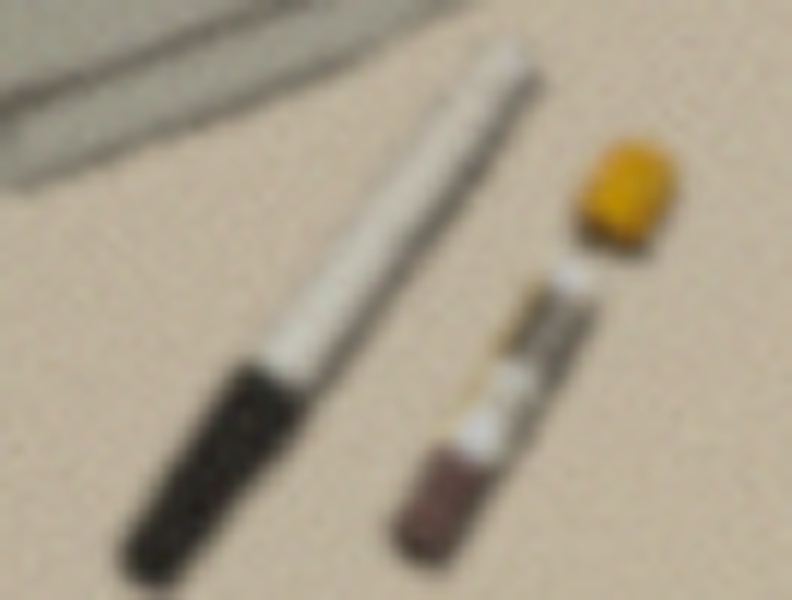

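The crop confirms the stray tube. It has a brown end at crop (243,395) and an orange cap whose end is at (702,273), with the pen above it. The empty hole is in the back row, fifth from the left, at about crop (560,190). Next I'll triangulate the tube, fit the rack and overlay the result.

```bash
cat > h.py <<'E'
import cv2,pickle,numpy as np
from scipy.optimize import least_squares
D={n:pickle.load(open(f'{n}.pkl','rb')) for n in('top','scene')}
def proj(n,P):
    d=D[n];T=d['world_to_cam'];P=np.atleast_2d(P)
    return cv2.projectPoints(P.astype(float),cv2.Rodrigues(T[:3,:3])[0],T[:3,3],d['mtx'],None)[0][:,0]
def back(n,uv,z):
    d=D[n];T=d['world_to_cam'];R=T[:3,:3];c=-R.T@T[:3,3]
    r=R.T@np.linalg.solve(d['mtx'],[*uv,1]);return c+r*(z-c[2])/r[2]
def px(c,x0,y0,k): return (np.array(c,float)+.5)/k-.5+[x0,y0]
E
python3 - <<'E'
from h import *
for n,a,b,x0,y0 in(('top',(243,395),(702,273),225,175),('scene',(408,550),(648,150),240,215)):
    A,B=[back(n,px(c,x0,y0,12),.008) for c in(a,b)]
    print(n,A,B,(A+B)/2,np.linalg.norm(A-B),np.degrees(np.arctan2(*(B-A)[1::-1])))
ys=[51,31,10,-10,-31,-51]
br=[(180,177),(282,168),(387,160),(490,152),None,(697,135)]
fr=[(188,282),(295,273),(397,265),(500,258),(604,247),(706,240)]
L=[];I=[]
for row,x in((br,10.5),(fr,-10.5)):
    for c,y in zip(row,ys):
        if c: L.append([x/1e3,y/1e3,.058]);I.append(px(c,350,160,12))
L=np.array(L);I=np.array(I)
def W(p,L):
    c,s=np.cos(p[2]),np.sin(p[2]);return np.array(L)@np.array([[c,s,0],[-s,c,0],[0,0,1]])+[p[0],p[1],.048]
r=least_squares(lambda p:(proj('top',W(p,L))-I).ravel(),[.55,0,0])
p=r.x;print(p,np.abs(r.fun).max());H=W(p,[[.0105,-.031,0]]);print('hole by caps',H)
for c in((560,190),(567,188)):print(back('top',px(c,350,160,12),.048))
for n,x0,y0,w,h,k in(('top',350,160,66,40,12),('scene',315,115,60,70,8)):
    im=cv2.resize(D[n]['img'][y0:y0+h,x0:x0+w,::-1],None,fx=k,fy=k,interpolation=cv2.INTER_CUBIC)
    f=lambda P:np.round((proj(n,W(p,P))-[x0,y0]+.5)*k-.5).astype(int)
    R=[[sx*.0275,sy*.0685,0] for sx,sy in((1,1),(1,-1),(-1,-1),(-1,1))]
    cv2.polylines(im,[f(R).reshape(-1,1,2)],1,(0,0,255),1)
    cv2.polylines(im,[f(np.array(R)-[0,0,.048]).reshape(-1,1,2)],1,(255,0,0),1)
    for q in f(L):cv2.circle(im,[int(v) for v in q],3,(0,255,0),-1)
    for x in(-.0105,.0105):
        for y in ys:
            sq=[[x+a*.0075,y/1e3+b*.0075,0] for a,b in((1,1),(1,-1),(-1,-1),(-1,1))]
            cv2.polylines(im,[f(sq).reshape(-1,1,2)],1,(255,0,255),1)
    cv2.imwrite(f'pics/ov_{n}.png',im)
E
```

```text
top [0.46739982 0.34117167 0.008     ] [0.49371873 0.24386517 0.008     ] [0.48055927 0.29251842 0.008     ] 0.10080297787580092 -74.8650980017124
scene [0.4664191  0.34128552 0.008     ] [0.49486205 0.24469362 0.008     ] [0.48064058 0.29298957 0.008     ] 0.10069258811175866 -73.59213449554446
[ 0.52963219 -0.00675263  0.08325039] 0.3429993088094534
hole by caps [[ 0.54267361 -0.03677215  0.048     ]]
[ 0.5438241  -0.03976658  0.048     ]
[ 0.54424605 -0.04122217  0.048     ]
```

View pics/ov_top.png

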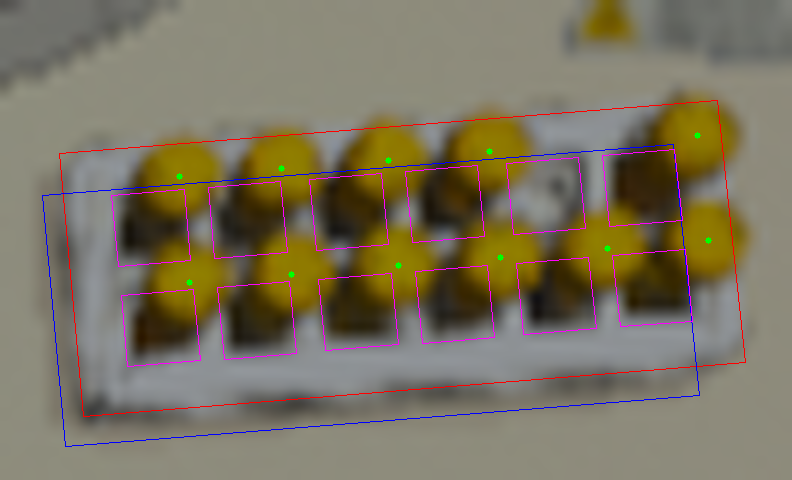

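View pics/ov_scene.png

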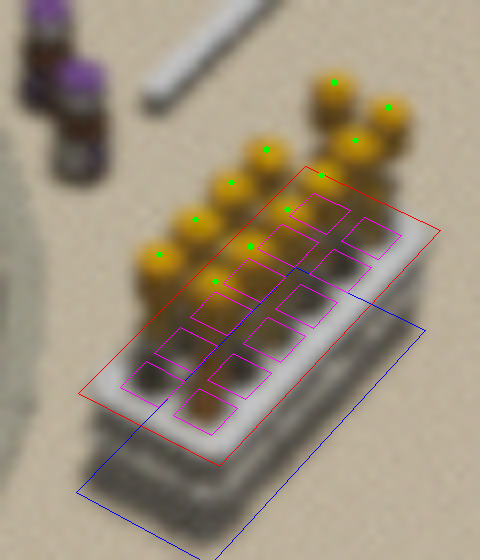

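Both cameras put the tube's middle at (0.4806, 0.2928). The magenta hole squares sit about 6–10 crop pixels left of the real ones because the caps lean. After correcting for that, the hole is at about (0.5435, -0.039). I'll point with the fingers shut and travel high.

```bash
python3 -m jog '[{"offset":[0.019,0.025,0],"spin":0},{"offset":[0.019,0.025,0],"spin":0},{"offset":[0.019,0.025,0],"spin":0},{"offset":[0.019,0.025,0],"spin":0},{"offset":[0.019,0.025,0],"spin":0},{"offset":[0.019,0.025,0],"spin":0},{"offset":[0.019,0.025,0],"spin":0},{"offset":[0.019,0.025,0],"spin":0},{"offset":[0.019,0.025,0],"spin":0},{"offset":[0.019,0.025,0],"spin":0}]' 0
```

```text
clock: 0.93
tcp_pos: [0.3631, -0.349, 0.2558]
orientation: [-2.869, 1.57, 2.123]
wrist_force: [0.2, -0.6, 0.1]
opening: 0.0001
```

```bash
python3 -m jog '[{"offset":[0.006,0.032,0],"spin":0},{"offset":[0.006,0.032,0],"spin":0},{"offset":[0.006,0.032,0],"spin":0},{"offset":[0.006,0.032,0],"spin":0},{"offset":[0.006,0.032,0],"spin":0},{"offset":[0.006,0.032,0],"spin":0},{"offset":[0.006,0.032,0],"spin":0},{"offset":[0.006,0.032,0],"spin":0},{"offset":[0.006,0.032,0],"spin":0},{"offset":[0.006,0.032,0],"spin":0}]'; python3 -m jog '[{"offset":[0.006,0.032,0],"spin":0},{"offset":[0.006,0.032,0],"spin":0},{"offset":[0.006,0.032,0],"spin":0},{"offset":[0.006,0.032,0],"spin":0},{"offset":[0.006,0.032,0],"spin":0},{"offset":[0.006,0.032,0],"spin":0},{"offset":[0.006,0.032,0],"spin":0},{"offset":[0.006,0.032,0],"spin":0},{"offset":[0.004,0.02,0],"spin":0},{"offset":[0,0,0],"spin":0}]'
```

```text
clock: 1.77
tcp_pos: [0.4222, -0.029, 0.256]
orientation: [-2.172, 1.571, 2.821]
wrist_force: [-0.5, 0.7, 1.1]
opening: -0.0002
clock: 2.6
tcp_pos: [0.4746, 0.2487, 0.2558]
orientation: [3.07, 1.569, 1.783]
wrist_force: [0.0, -0.1, 0.3]
opening: -0.0
```

```bash
python3 -m jog '[{"offset":[0.003,0.022,0],"spin":0},{"offset":[0.003,0.022,0],"spin":0},{"offset":[0,0,-0.03],"spin":0},{"offset":[0,0,-0.03],"spin":0},{"offset":[0,0,-0.03],"spin":0},{"offset":[0,0,-0.03],"spin":0},{"offset":[0,0,0],"spin":0},{"offset":[0,0,0],"spin":0}]'
python3 - <<'E'
from workcell import sensors, imaging
import cv2,numpy as np
a=[]
for n,x0,y0 in(('scene',200,165),('top',195,140)):
    d=imaging.snapshot(n); a.append(cv2.resize(d['img'][y0:y0+100,x0:x0+100,::-1],None,fx=4,fy=4,interpolation=cv2.INTER_CUBIC))
cv2.imwrite('pics/near.png',np.hstack(a))
s=sensors.read_state();print(s['tcp_pos'],s['orientation'])
E
```

```text
clock: 3.27
tcp_pos: [0.4786, 0.2878, 0.1341]
orientation: [-1.394, 1.565, -2.686]
wrist_force: [1.0, 0.1, 0.8]
opening: -0.0001
[0.48184198 0.28939869 0.13809711] [1.65883748 1.5681658  0.36743679]
```

View pics/near.png

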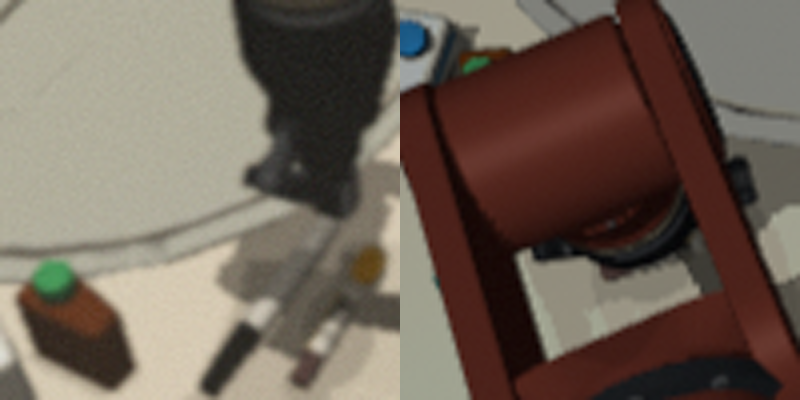

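The gripper is clear of everything, hovering over the tube and the pen's side. I'll go down and hold.

```bash
python3 -m jog '[{"offset":[0,0.004,-0.02],"spin":0},{"offset":[0,0,-0.02],"spin":0},{"offset":[0,0,-0.02],"spin":0},{"offset":[0,0,-0.016],"spin":0},{"offset":[0,0,0],"spin":0},{"offset":[0,0,0],"spin":0},{"offset":[0,0,0],"spin":0},{"offset":[0,0,0],"spin":0}]'
python3 - <<'E'
from workcell import sensors, imaging
import cv2,numpy as np
from h import *
d=imaging.snapshot('scene');x0,y0=230,180
im=cv2.resize(d['img'][y0:y0+90,x0:x0+90,::-1],None,fx=6,fy=6,interpolation=cv2.INTER_CUBIC)
t=np.array([.4806,.2928,.008])
for P,c in((t,(0,0,255)),(t+[0,0,.027],(0,255,0))):
    q=(proj('scene',P)[0]-[x0,y0]+.5)*6;cv2.circle(im,(int(q[0]),int(q[1])),4,c,-1)
cv2.imwrite('pics/pt1.png',im)
E
```

```text
clock: 4.03
tcp_pos: [0.4826, 0.2942, 0.0629]
orientation: [1.714, 1.566, 0.423]
wrist_force: [0.5, -0.9, 0.5]
opening: -0.0001
```

View pics/pt1.png

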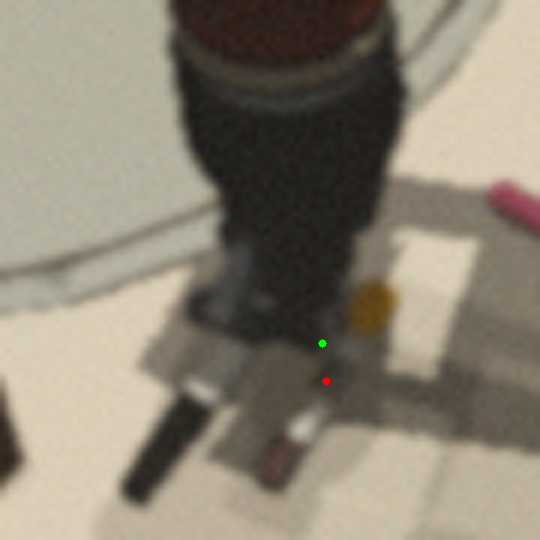

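Run:
```python
from workcell import imaging
import cv2,numpy as np
d=imaging.snapshot('scene');x0,y0=255,205
im=cv2.resize(d['img'][y0:y0+55,x0:x0+55,::-1],None,fx=10,fy=10,interpolation=cv2.INTER_CUBIC)
im=(255*(im/255.)**.45).astype(np.uint8)
cv2.imwrite('pics/pt1b.png',im)
```

```text
(no output)
```

View pics/pt1b.png

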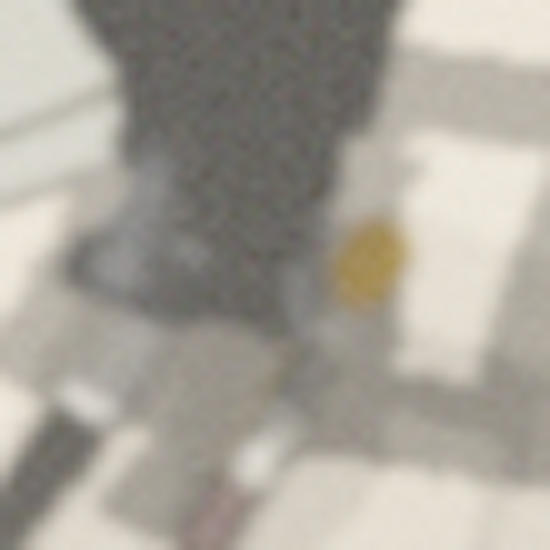

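Run:
```python
from workcell import imaging,sensors
from scipy.spatial.transform import Rotation as Ro
from h import *
s=sensors.read_state();R=Ro.from_euler('xyz',s['orientation']).as_matrix();t=s['tcp_pos'];print(t,R[:,0],R[:,2])
d=imaging.snapshot('scene');x0,y0=245,180
im=cv2.resize(d['img'][y0:y0+75,x0:x0+75,::-1],None,fx=8,fy=8,interpolation=cv2.INTER_CUBIC)
im=(255*(im/255.)**.5).astype(np.uint8)
for x,hy,hz,c in((.025,.011,.0145,(0,255,0)),(-.02,.011,.0145,(0,255,255)),(-.048,.038,.0425,(0,0,255))):
  for hy,hz in ((hy,hz),(hz,hy)) if x<-.04 else ((hy,hz),):
    P=[t+R@[x,a*hy,b*hz] for a,b in((1,1),(1,-1),(-1,-1),(-1,1))]
    q=((proj('scene',np.array(P))-[x0,y0]+.5)*8).astype(int)
    cv2.polylines(im,[q.reshape(-1,1,2)],1,c,1)
cv2.imwrite('pics/pt1c.png',im)
```

```text
[0.48200392 0.29388654 0.06221393] [ 0.00315321  0.00140717 -0.99999404] [ 2.76140242e-01 -9.61117233e-01 -4.81733320e-04]
```

View pics/pt1c.png

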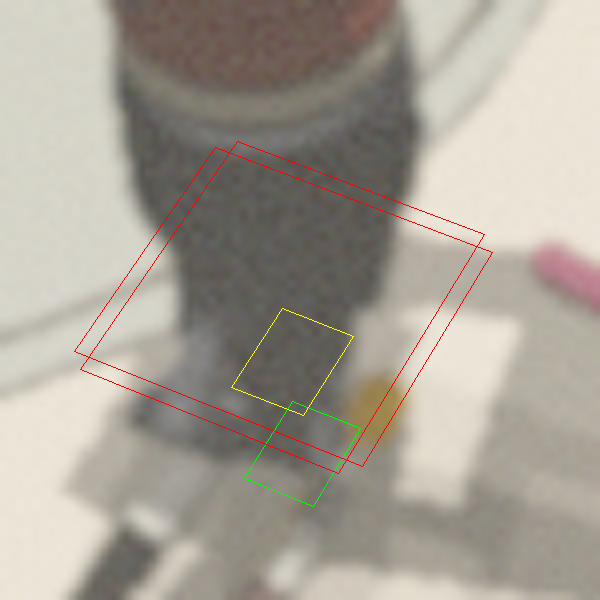

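The picture of the shut fingertips is unclear against the shadow, so I'll rise a little to check where they really are before the timed hold.

```bash
python3 -m jog '[{"offset":[0,0,0.035],"spin":0},{"offset":[0,0,0.035],"spin":0},{"offset":[0,0,0.035],"spin":0},{"offset":[0,0,0.035],"spin":0},{"offset":[0,0,0],"spin":0},{"offset":[0,0,0],"spin":0},{"offset":[0,0,0],"spin":0}]'
cat > ov.py <<'E'
import sys
from workcell import imaging,sensors
from scipy.spatial.transform import Rotation as Ro
from h import *
o,x0,y0,w,k=sys.argv[1],*map(int,sys.argv[2:6])
s=sensors.read_state();R=Ro.from_euler('xyz',s['orientation']).as_matrix();t=s['tcp_pos'];print(s['clock'],t,s['opening'])
d=imaging.snapshot('scene')
im=cv2.resize(d['img'][y0:y0+w,x0:x0+w,::-1],None,fx=k,fy=k,interpolation=cv2.INTER_CUBIC)
im=(255*(im/255.)**.45).astype(np.uint8);raw=im.copy()
f=lambda P:((proj('scene',np.array(P))-[x0,y0]+.5)*k).astype(int)
P=[t+R@[.025,a*.011,b*.0145] for a,b in((1,1),(1,-1),(-1,-1),(-1,1))]
cv2.polylines(im,[f(P).reshape(-1,1,2)],1,(0,255,0),1)
a,b=f([t+R@[.025,0,0],t+R@[-.05,0,0]]);cv2.line(im,tuple(map(int,a)),tuple(map(int,b)),(0,0,255),1)
cv2.imwrite(o,np.hstack([raw,im]))
E
python3 ov.py pics/up.png 245 145 66 6
```

```text
clock: 4.77
tcp_pos: [0.4805, 0.2932, 0.2005]
orientation: [1.69, 1.57, 0.399]
wrist_force: [-0.1, 0.2, -0.3]
opening: 0.0003
4.7667 [0.48047002 0.29324913 0.20052819] 0.000302369646465762
```

View pics/up.png

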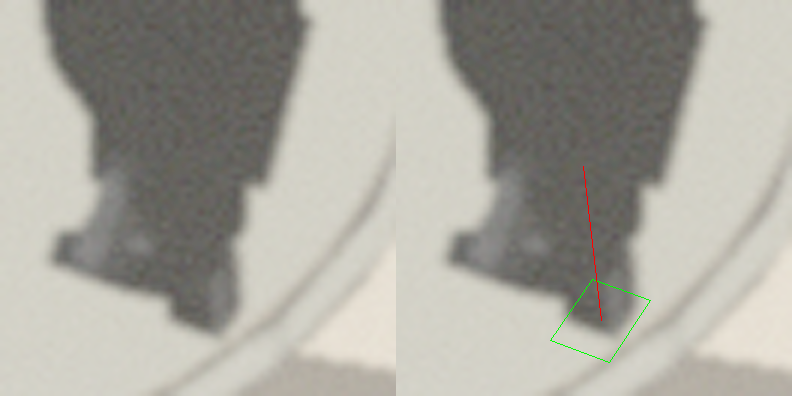

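Against the plain background the shut fingertips end at crop (205,325), exactly where the model puts them (the red line's end). The model is good, so I'll go back down and hold for about 3 s.

```bash
Z='x'; python3 -m jog '[{"offset":[0,0,-0.035],"spin":0},{"offset":[0,0,-0.035],"spin":0},{"offset":[0,0,-0.035],"spin":0},{"offset":[0,0,-0.02],"spin":0},{"offset":[0,0,-0.016],"spin":0},{"offset":[0,0,0],"spin":0},{"offset":[0,0,0],"spin":0},{"offset":[0,0,0],"spin":0},{"offset":[0,0,0],"spin":0},{"offset":[0,0,0],"spin":0}]'
python3 -m jog '[{"offset":[0,0,0]},{"offset":[0,0,0]},{"offset":[0,0,0]},{"offset":[0,0,0]},{"offset":[0,0,0]},{"offset":[0,0,0]},{"offset":[0,0,0]},{"offset":[0,0,0]},{"offset":[0,0,0]},{"offset":[0,0,0]}]'
```

```text
clock: 5.65
tcp_pos: [0.4818, 0.2938, 0.0609]
orientation: [1.706, 1.568, 0.415]
wrist_force: [-0.1, 0.3, 0.7]
opening: 0.0001validation failed for argument at $[0]...
```

```bash
python3 -m jog '[{"offset":[0,0,0],"spin":0},{"offset":[0,0,0],"spin":0},{"offset":[0,0,0],"spin":0},{"offset":[0,0,0],"spin":0},{"offset":[0,0,0],"spin":0},{"offset":[0,0,0],"spin":0},{"offset":[0,0,0],"spin":0},{"offset":[0,0,0],"spin":0},{"offset":[0,0,0],"spin":0},{"offset":[0,0,0],"spin":0}]'
python3 -m jog '[{"offset":[0,0,0],"spin":0},{"offset":[0,0,0],"spin":0},{"offset":[0,0,0],"spin":0},{"offset":[0,0,0],"spin":0},{"offset":[0,0,0],"spin":0},{"offset":[0,0,0],"spin":0},{"offset":[0,0,0],"spin":0},{"offset":[0,0,0],"spin":0},{"offset":[0,0,0],"spin":0},{"offset":[0,0,0],"spin":0}]'
python3 -m jog '[{"offset":[0,0,0],"spin":0},{"offset":[0,0,0],"spin":0},{"offset":[0,0,0],"spin":0},{"offset":[0,0,0],"spin":0},{"offset":[0,0,0],"spin":0},{"offset":[0,0,0],"spin":0},{"offset":[0,0,0],"spin":0},{"offset":[0,0,0],"spin":0},{"offset":[0,0,0],"spin":0},{"offset":[0,0,0],"spin":0}]'
python3 -m jog '[{"offset":[0,0,0.04],"spin":0},{"offset":[0,0,0.04],"spin":0},{"offset":[0,0,0.04],"spin":0},{"offset":[0,0,0.04],"spin":0},{"offset":[0,0,0.03],"spin":0},{"offset":[0,0,0],"spin":0},{"offset":[0,0,0],"spin":0}]'
```

```text
clock: 6.48
tcp_pos: [0.4806, 0.2933, 0.0592]
orientation: [-1.589, 1.571, -2.88]
wrist_force: [-0.3, 0.0, 0.3]
opening: -0.0001
clock: 7.32
tcp_pos: [0.4806, 0.2933, 0.0593]
orientation: [-2.427, 1.571, 2.565]
wrist_force: [-0.7, -0.0, -0.6]
opening: -0.0001
clock: 8.15
tcp_pos: [0.4806, 0.2933, 0.0593]
orientation: [-0.812, 1.571, -2.103]
wrist_force: [0.1, -0.2, -0.2]
opening: -0.0002
clock: 8.73
tcp_pos: [0.4823, 0.2941, 0.2526]
orientation: [1.716, 1.564, 0.425]
wrist_force: [-0.0, 0.1, -1.0]
opening: -0.0001
```

```bash
python3 -m jog '[{"offset":[0.0063,-0.0331,0],"spin":0},{"offset":[0.0063,-0.0331,0],"spin":0},{"offset":[0.0063,-0.0331,0],"spin":0},{"offset":[0.0063,-0.0331,0],"spin":0},{"offset":[0.0063,-0.0331,0],"spin":0},{"offset":[0.0063,-0.0331,0],"spin":0},{"offset":[0.0063,-0.0331,0],"spin":0},{"offset":[0.0063,-0.0331,0],"spin":0},{"offset":[0.0063,-0.0331,0],"spin":0},{"offset":[0.0063,-0.0331,0],"spin":0}]'
python3 -m jog '[{"offset":[0,0,-0.02],"spin":0},{"offset":[0,0,-0.02],"spin":0},{"offset":[0,0,-0.02],"spin":0},{"offset":[0,0,0],"spin":0},{"offset":[0,0,0],"spin":0},{"offset":[0,0,0],"spin":0},{"offset":[0,0,0],"spin":0},{"offset":[0,0,0],"spin":0}]'
python3 ov.py pics/rk.png 315 95 66 6
```

```text
clock: 9.57
tcp_pos: [0.5421, -0.0391, 0.2465]
orientation: [-2.062, 1.566, 2.93]
wrist_force: [0.5, 0.7, 0.2]
opening: -0.0003
clock: 10.23
tcp_pos: [0.5446, -0.0376, 0.1908]
orientation: [1.086, 1.568, -0.205]
wrist_force: [-0.5, 0.2, 0.9]
opening: -0.0001
10.2333 [ 0.54459293 -0.03764333  0.19078589] -0.00012110443152221347
```

View pics/rk.png

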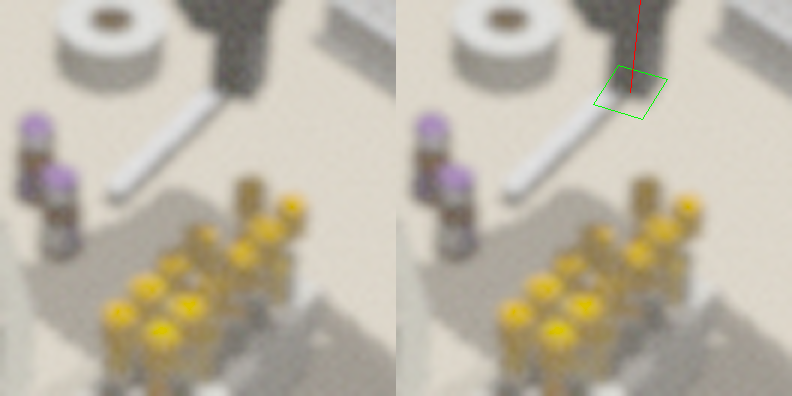

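The tip is where expected, above the caps and lined up with the gap in the back row. I'll go down 39 mm, hold, then rise.

```bash
python3 -m jog '[{"offset":[0,0,-0.02],"spin":0},{"offset":[0,0,-0.01],"spin":0},{"offset":[0,0,-0.009],"spin":0},{"offset":[0,0,0],"spin":0},{"offset":[0,0,0],"spin":0},{"offset":[0,0,0],"spin":0},{"offset":[0,0,0],"spin":0},{"offset":[0,0,0],"spin":0},{"offset":[0,0,0],"spin":0},{"offset":[0,0,0],"spin":0}]'
python3 ov.py pics/rk2.png 315 105 66 6
```

```text
clock: 11.12
tcp_pos: [0.5439, -0.0378, 0.1507]
orientation: [1.102, 1.57, -0.189]
wrist_force: [0.4, 0.1, 0.3]
opening: -0.0003
11.1167 [ 0.54389671 -0.03776481  0.15074778] -0.00033738949372492976
```

View pics/rk2.png

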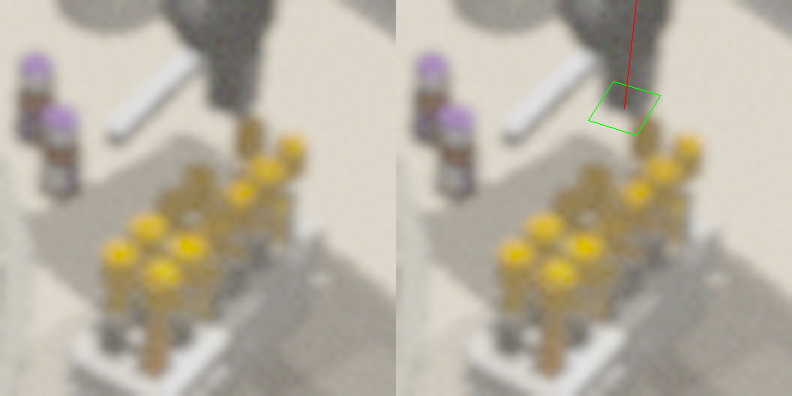

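The fingertips are at crop (228,108), above the gap between the last cap and the fourth in the back row, and touch nothing. I'll hold, then rise.

```bash
python3 -m jog '[{"offset":[0,0,0],"spin":0},{"offset":[0,0,0],"spin":0},{"offset":[0,0,0],"spin":0},{"offset":[0,0,0],"spin":0},{"offset":[0,0,0],"spin":0},{"offset":[0,0,0],"spin":0},{"offset":[0,0,0],"spin":0},{"offset":[0,0,0],"spin":0},{"offset":[0,0,0],"spin":0},{"offset":[0,0,0],"spin":0}]'
python3 -m jog '[{"offset":[0,0,0],"spin":0},{"offset":[0,0,0],"spin":0},{"offset":[0,0,0],"spin":0},{"offset":[0,0,0],"spin":0},{"offset":[0,0,0],"spin":0},{"offset":[0,0,0],"spin":0},{"offset":[0,0,0],"spin":0},{"offset":[0,0,0],"spin":0},{"offset":[0,0,0],"spin":0},{"offset":[0,0,0],"spin":0}]'
python3 -m jog '[{"offset":[0,0,0],"spin":0},{"offset":[0,0,0],"spin":0},{"offset":[0,0,0],"spin":0},{"offset":[0,0,0],"spin":0},{"offset":[0,0,0],"spin":0},{"offset":[0,0,0],"spin":0},{"offset":[0,0,0],"spin":0},{"offset":[0,0,0],"spin":0},{"offset":[0,0,0],"spin":0},{"offset":[0,0,0],"spin":0}]'
python3 -m jog '[{"offset":[0,0,0.025],"spin":0},{"offset":[0,0,0.025],"spin":0},{"offset":[0,0,0.025],"spin":0},{"offset":[0,0,0.025],"spin":0},{"offset":[0,0,0.025],"spin":0},{"offset":[0,0,0.015],"spin":0},{"offset":[0,0,0],"spin":0},{"offset":[0,0,0],"spin":0},{"offset":[0,0,0],"spin":0},{"offset":[0,0,0],"spin":0}]'
python3 ov.py pics/end.png 315 95 66 6
```

```text
clock: 12.0
tcp_pos: [0.5436, -0.0377, 0.1503]
orientation: [-0.251, 1.571, -1.542]
wrist_force: [0.4, -0.5, 0.6]
opening: -0.0001
clock: 12.83
tcp_pos: [0.5436, -0.0377, 0.1503]
orientation: [-2.027, 1.571, 2.965]
wrist_force: [-0.1, -0.4, 0.2]
opening: 0.0
clock: 13.67
tcp_pos: [0.5436, -0.0377, 0.1503]
orientation: [-1.666, 1.571, -2.957]
wrist_force: [-0.9, -0.8, 0.9]
opening: -0.0003
clock: 14.5
tcp_pos: [0.5425, -0.0375, 0.288]
orientation: [-2.044, 1.567, 2.948]
wrist_force: [-0.1, 0.6, -0.8]
opening: -0.0
14.5 [ 0.54247492 -0.03747613  0.28799638] -3.7435259506548754e-05
```

View pics/end.png

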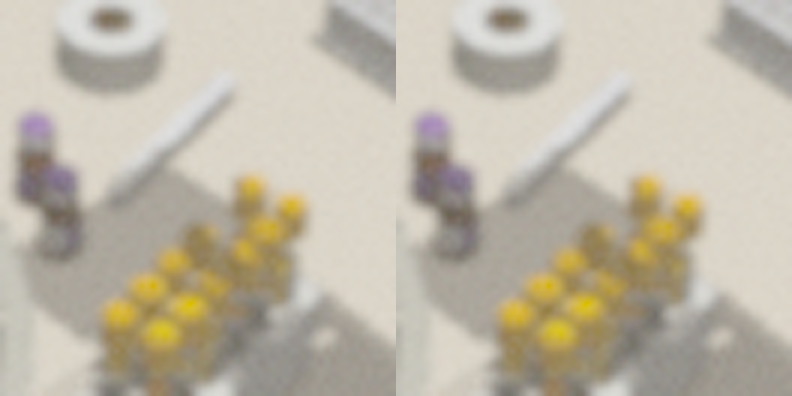

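```bash
python3 -c "
from workcell import ticket;print(ticket.sign_off())"
```

```text
the job is handed in; nothing more can be done
None
```

I pointed at the stray tube, then at the empty hole, touched nothing, and handed the job in at 14.5 s of the 43 s allowed.

- **Stray tube:** with the fingers shut, the tips stood at (0.481, 0.293, 0.034), about 18 mm over the tube's top, for more than 2.5 s. Before this hold I dipped to the same spot for about half a second and rose again to check the fingertip position. Both cameras agreed on the tube's middle to within 1 mm.
- **Empty hole:** it is in the far row (away from the robot), second from the right-hand end as seen in the top camera. The tips stood at (0.544, -0.038, 0.125), about 19 mm over the cap level, for more than 2.5 s.
- **Finish:** the tips ended at about z = 0.263, roughly 157 mm above the caps. The wrist force readings stayed around 1 N, and the last picture showed the caps and rack in their original places.

**Disagreement:** the hole position from the cap fit, at (0.5427, -0.0368), differed by 1–4 mm from direct readings of the hole, because the caps lean. I pointed at a spot in between, so the hole position is less certain than the tube's.

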